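# Load the labelling jig and fit its template on the twin pins

## Robot

A 6-joint arm with a two-finger parallel gripper is mounted at the origin on a cart in front of the work surface, level with it; the furniture and walls round the work are solid. World frame = base frame: x ahead of the robot, y to its left, z up, the work surface at z = 0. Lengths are in m, angles in degrees, forces in N, time in s.
With the tool pointing down it reaches from about 0.35 to 0.875 m from the base axis. Payload 4.2 kg.
Tool frame: the origin (TCP) lies at the very end of the fingers, on their centre line; the grasp point (between the pads) lies 19 mm behind it; z points along the fingers, y is the line along which they close (so a half turn about z gives the same grasp; the last joint's range is limited). The gripper opens to 87 mm and grips with 3 to 60 N. Pads are 19 mm wide; open, the fingers measure 117 mm over their backs; the gripper's body (75 mm by 190 mm) begins 51 mm behind the grasp point.
Start: joints at [84.488, 22.042, 0.453, 0, -68.411, -14.817], TCP at [0.217, 0.586, 0.197] pointing down, gripper open.
Joint ranges: [-179.83, 179.83], [-69.29, 118.12], [-61.27, 80.66], [-181.25, 117.63], [-171.15, -9.14], [-177.46, 177.46]. Speed limits (degrees/s): [159.86, 159.86, 180, 180, 180, 180].

## Interface

Orientations are given as [roll, pitch, yaw] about the fixed x, y, z axes, in that order (R = Rz(yaw) Ry(pitch) Rx(roll)).
In Python, from cell import arm gives the robot as it stands.
- The arm moves only by the tool move_arm, never from a script. Its argument "plan" is a list that holds one entry, the list of rows, each a list of 5 numbers: the opening, from 0 (shut) to 1 (fully open), then the shift along the tool's x, y, z in m, then the turn about the tool's z in degrees. In form: [[[grip, dx, dy, dz, twist], ...]]. A call has 1 to 12 rows; each row shifts and turns the commanded pose from where the row before left it, along the tool's axes as they then stand; what a row does not reach is not made up. A row lasts 1/10 s, in which the tool goes at most 50 mm and 8.59 degrees, less where a joint would pass 70% of its speed; a pose out of reach is approached as far as the arm can. A call with a gripper value outside its range is refused whole. The fingers move at their own pace and stop on an object; "force" is the grip in N (left out, the last holds). Time passes only in rows, so rows that do not move let the fingers close. It gives the time, the measured TCP pose, the force, the opening and the grip force at its end, in the units of the state.
- arm.state(): the state, without advancing time (a new reading comes with each control period).
- arm.capture(name): name is "scene" or "top" or "wrist"; returns a dict with "color" (384x512x3 uint8, red, green, blue), "range_z" (384x512 float32, m along the optical axis (not along the pixel's ray), 0 where there is no reading), "camera_matrix" (3x3 intrinsics, pixels), "rvec" (rotation vector, rad) and "tvec" (3), from world to camera coordinates, as OpenCV has them; the wrist camera has in their place "tool_from_camera" (4x4, takes a point from camera to tool coordinates, whose origin is the TCP and whose axes are the flange's). Camera axes: x right, y down, z forward; pixel columns grow to the right and rows downward; lengths in m; the calibration is good to about 2 mm. The wrist camera is an equidistant fisheye: a pixel r from the principal point sees the ray r / f radians off the axis. A picture is of the moment at which its call begins: read the wrist's pose just before it.
- arm.finish_job(): hands the job in; it is judged then, once.
Trained networks look in a picture, given as the dict that the camera call returned (one of the last four; its "shot" number tells which), for a name from the list of things; names that differ only in an ending like _2 or _b are one class to them, and where a whole thing is asked for, a point or a joint stands for the part that bears it (a point fixed in the world has none). Each returns a list of dicts, best first, with "confidence" (0 to 1); they miss things now and then, are a little off and sometimes report something else, mostly with a low value. They report only what shows in the picture. A call takes as long as a camera call.
- arm.silhouettes(picture, target): "pixels" (384x512 bool, what is visible of it) and "position" ([row, column] in pixels, amid what is visible of it).
- arm.place_of(picture, target): "position" ([row, column] in pixels: a listed point, or the origin of a listed thing).
The state is a dict: "time": time; "joint_positions": joint angles; "qvel": joint speeds; "tau": joint torques, N m; "eef_pos": TCP position; "ee_rot": TCP orientation; "wrist_force": force on the tool from outside, world axes, zero at the start; "ft_torque": the same for the moment, N m; "opening": finger opening in m; "finger_force": force on a finger pad.
Only numpy, scipy, OpenCV 4.12 (cv2) and the standard library are available. Lean on these libraries where they do the work, as an engineer would, in place of code of your own. Each camera call takes 0.05 s, during which the arm holds its last target. There are 200 camera calls.

## Task

Get the small green carton ready for its label: lay it flat in the nest of the labelling jig, then fit the aluminium template over it, holes on the jig's two pins and handle up, so that it lies fully home on the pin bar and the front rail. The pin bar has been shifted sideways for the last job, so feel for the pins and never force the template: the pins must not be pressed hard. Leave both parts in place and let go.

Things in the scene. Friction and masses are not known exactly. Their poses are not given: they have to be found in the camera images.
- jig: labelling jig, fixed to the bench: grey base board 186 (x) x 164 (y) x 12 mm carrying a nest, a front rest rail and, parallel to it, a pin bar. Origin: centre of the board's underside; x points from the rest rail to the pin bar, y along the pin bar, z up. The template and the jig must never be pressed together with more than 35 N, in any direction.
- nest (a point): centre of the nest's floor, 12 mm above the jig's origin, axes as the jig's. The nest holds the carton: inside 84 mm (jig's x) by 60 mm (jig's y), low walls 5 mm thick and only 6 mm high; nothing taller stands beside it at the jig's +y and -y.
- rail_top (a point): middle of the front rest rail's flat top, at jig x = -68, z = 46 mm; the top is 16 mm wide in x and 150 mm long in y
- bar_zero (a point): zero mark of the pin bar: jig x = 66, y = 0, z = 46 mm (level of the bar's flat top; bar 24 x 116 mm). The bar is clamped with its middle anywhere up to 20 mm to the jig's -y or +y of this mark, at the same x; the setting is not reported: find it by touch or sight. Its two steel pins stand 48 mm to either side of the bar's middle.
- tips_zero (a point): level of the pin tips, 9.5 mm above bar_zero (jig x = 66, y = 0, z = 55.5 mm). The pins are 8 mm thick; the upper 3 mm is a blunt nose narrowing to 5 mm. A template lying loose, rear on the tips and front on the rest rail (tilted 0.067 rad), slides sideways under 2 to 3 N and drops home by its own weight when its holes come over the pins.
- template: labelling template, loose, 0.28 to 0.44 kg: aluminium plate 160 (x) x 130 (y) x 5 mm, lying flat, handle up. Origin: centre of the plate's underside; z up. It has a label window at x = -38 mm. Home on the jig its axes are the jig's, its origin 46 mm above the jig's origin at jig x = 0, jig y = the pin bar's setting.
- handle (a point): middle of the black bar handle on the template, at x = 6, z = 25 mm. The bar lies along x, 44 mm long, 14 mm thick in y, from 11 to 39 mm above the plate's underside; pinch it across y from above. The template's centre of mass lies within 5 mm below it in x.
- hole_left (a point): centre of the template's left through hole, at the underside (x = 66, y = 48 mm), 10 mm diameter, small chamfers
- hole_right (a point): centre of the template's right through hole, at the underside (x = 66, y = -48 mm), 10 mm diameter, small chamfers
- soap_carton: small dark green product carton, loose, 56 (x) x 80 (y) x 30 (z) mm, about 0.1 kg, lying flat. Origin: centre of its underside, z up. Grasp it across its 56 mm. In the nest its 80 mm length (its y, either way round) lies along the jig's x.

How it is judged:
By the outcome, as a careful person would: the job done as asked, in the order asked, and still so for the second after the job is handed in, with the robot touching nothing.
It also fails if it takes over 58 s, if anything falls off the work surface, if the arm or the gripper's body presses on something with over 40 N, if the wrist force passes 120 N, or if a joint passes its speed limit or range.

## Working session

There is one attempt and no reset: what is moved stays moved. The work goes in short steps, Python scripts to look and compute and a tool call to move; the robot and the scene stay as the last step left them, time stands still between calls to the robot, and variables do not carry over. Pictures are saved under pics/ and viewed, at most 10 in all, crops included, and the job is handed in when it is done.

Besides the shell and the picture viewer there is one more tool, called in YAML: its name, and indented under it one key for each argument. move_arm: Moves the arm, as the interface text tells. Its arguments: {"type":"object","properties":{"plan":{"type":"array"},"force":{"type":"number"}},"required":["plan"]}

```bash
mkdir -p pics; ls
cat > h.py <<'E'
import numpy as np, cv2
from cell import arm
from scipy.spatial.transform import Rotation as Rn
def w2c(p):
    R,_=cv2.Rodrigues(np.array(p["rvec"],float)); return R,np.array(p["tvec"],float).ravel()
def cloud(p):
    K=np.array(p["camera_matrix"]);R,t=w2c(p);z=p["range_z"]
    v,u=np.mgrid[:z.shape[0],:z.shape[1]]
    c=np.stack([(u-K[0,2])/K[0,0]*z,(v-K[1,2])/K[1,1]*z,z],-1)
    return (c-t)@R
def ray(p,pos,h):
    K=np.array(p["camera_matrix"]);R,t=w2c(p)
    d=np.array([(pos[1]-K[0,2])/K[0,0],(pos[0]-K[1,2])/K[1,1],1])@R; o=-t@R
    return o+d*(h-o[2])/d[2]
def save(p,n): cv2.imwrite(f"pics/{n}.png",p["color"][:,:,::-1])
E
cat > a.py <<'E'
from h import *
np.set_printoptions(precision=4,suppress=True)
s=arm.state();print(s)
ims=[]
for n in("top","scene"):
    p=arm.capture(n);ims.append(p["color"]);save(p,n+"0");C=cloud(p)
    for t,h in(("jig",0),("template",0),("soap_carton",0),):
        for m in arm.silhouettes(p,t)[:2]:
            q=C[m["pixels"]&(p["range_z"]>0)]
            if len(q)<10: continue
            zt=np.percentile(q[:,2],[5,25,50,75,95])
            top=q[(abs(q[:,2]-zt[4])<.006)]
            r=cv2.minAreaRect(q[:,:2].astype(np.float32))
            print(n,t,round(m["confidence"],2),m["position"],len(q),"z",zt,"rect",r)
    for t,h in(("jig",0),("nest",.012),("rail_top",.046),("bar_zero",.046),("template",0),("handle",.025),("hole_left",0),("hole_right",0),("soap_carton",0)):
        for m in arm.place_of(p,t)[:2]:
            print(n,t,round(m["confidence"],2),m["position"],ray(p,m["position"],h), )
print(arm.state()["time"])
E
python3 a.py
```

```text
pics
{'time': 0.0, 'joint_positions': array([ 84.486 ,  22.0894,   0.3796,  -0.0293, -68.4121, -14.8157]), 'qvel': array([-0.0769, -0.0183,  0.0444, -0.0603, -0.0644, -0.1009]), 'tau': array([  0.0005, -39.0665,  18.7404,   4.2198,   0.0111,  -0.0002]), 'eef_pos': array([0.2169, 0.5854, 0.1957]), 'ee_rot': array([179.8752,  -0.0048, -20.3405]), 'wrist_force': array([ 0.5994, -0.0456,  0.4137]), 'ft_torque': array([-0.0113,  0.0139,  0.002 ]), 'finger_force': 0.0, 'opening': 0.08713277709294379}
top jig 0.83 [227.7, 328.3] 5977 z [0.0099 0.0118 0.0135 0.02   0.0474] rect ((0.49682140350341797, 0.10234322398900986), (0.16887398064136505, 0.1898966282606125), 85.87152099609375)
top template 0.78 [233.1, 198.5] 3987 z [0.0025 0.0042 0.0054 0.0065 0.009 ] rect ((0.472655326128006, 0.3945314884185791), (0.13056373596191406, 0.16275572776794434), 83.72210693359375)
top soap_carton 0.84 [149.5, 287.9] 973 z [0.0119 0.0291 0.0305 0.0316 0.0332] rect ((0.6667264103889465, 0.19734236598014832), (0.08438804745674133, 0.06505833566188812), 73.23445892333984)
top jig 0.94 [226.3, 325.6] [0.4956 0.
[... 1172 characters left out ...]
4435425), (0.0823156088590622, 0.0811065211892128), 71.9469985961914)
scene jig 0.95 [245.4, 321.0] [0.489  0.0999 0.    ]
scene nest 0.68 [236.8, 318.0] [0.4987 0.1122 0.012 ]
scene rail_top 0.75 [251.6, 306.6] [0.4252 0.1115 0.046 ]
scene bar_zero 0.92 [210.0, 333.7] [0.5592 0.1027 0.046 ]
scene bar_zero 0.6 [205.3, 209.8] [0.44  0.355 0.046]
scene template 0.65 [207.0, 205.6] [0.4649 0.3889 0.    ]
scene template 0.64 [204.1, 334.1] [0.6218 0.1177 0.    ]
scene handle 0.9 [196.1, 207.1] [0.4782 0.3906 0.025 ]
scene hole_left 0.89 [182.6, 210.8] [0.5437 0.4262 0.    ]
scene hole_left 0.59 [183.4, 310.6] [0.6634 0.1966 0.    ]
scene soap_carton 0.75 [181.9, 308.9] [0.6666 0.2027 0.    ]
1.3
```

```bash
cat > b.py <<'E'
from h import *
np.set_printoptions(precision=4,suppress=True)
p=arm.capture("top");C=cloud(p);big=cv2.resize(p["color"][100:300,130:410],None,fx=2.8,fy=2.8,interpolation=cv2.INTER_CUBIC)
cv2.imwrite("pics/topcrop.png",big[:,:,::-1])
def R(t,lo,hi):
    m=arm.silhouettes(p,t)[0]["pixels"]&(C[:,:,2]>lo)&(C[:,:,2]<hi)
    m=cv2.morphologyEx(m.astype(np.uint8),cv2.MORPH_OPEN,np.ones((3,3)))>0
    print(t,lo,hi,cv2.minAreaRect(C[m][:,:2].astype(np.float32)),C[m].mean(0)); return m
R("soap_carton",.024,.036);R("template",0,.011);R("template",.025,.05);R("jig",-.01,.06)
m=R("jig",.038,.058);n,l,st,c=cv2.connectedComponentsWithStats(m.astype(np.uint8))
for i in range(1,n):
    if st[i,4]>40:
        q=C[l==i];print(st[i],q.mean(0),cv2.minAreaRect(q[:,:2].astype(np.float32)))
E
python3 b.py
```

```text
soap_carton 0.024 0.036 ((0.6629899740219116, 0.19921578466892242), (0.07950671017169952, 0.05600552260875702), 72.81739807128906) [0.6624 0.1997 0.0306]
template 0 0.011 ((0.471432626247406, 0.3946276903152466), (0.1302662491798401, 0.16070938110351562), 84.1102523803711) [0.4715 0.3943 0.0054]
template 0.025 0.05 ((0.4779985249042511, 0.39370253682136536), (0.013888558372855186, 0.042536504566669464), 84.16466522216797) [0.4776 0.3932 0.0382]
jig -0.01 0.06 ((0.4966373145580292, 0.10299261659383774), (0.16753064095973969, 0.18849676847457886), 85.72217559814453) [0.4939 0.1065 0.0199]
jig 0.038 0.058 ((0.5027881860733032, 0.10384034365415573), (0.15003927052021027, 0.16670595109462738), 85.72933197021484) [0.5001 0.1127 0.0462]
[302 188  54  15 591] [0.5617 0.1149 0.0463] ((0.562250018119812, 0.11429570615291595), (0.1155562698841095, 0.02436218410730362), 85.56015014648438)
[296 251  70  14 525] [0.4278 0.1102 0.0463] ((0.4276137053966522, 0.10945412516593933), (0.1500399261713028, 0.015942512080073357), 85.72383117675781)
```

View pics/topcrop.png

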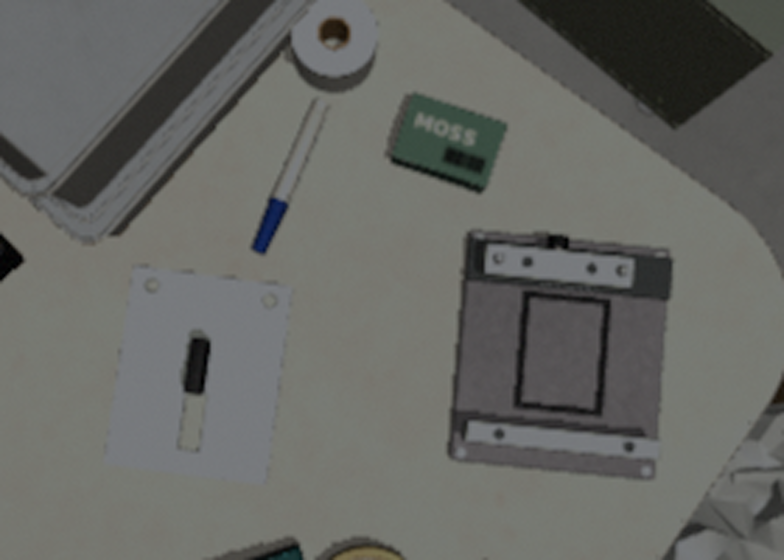

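View pics/scene0.png

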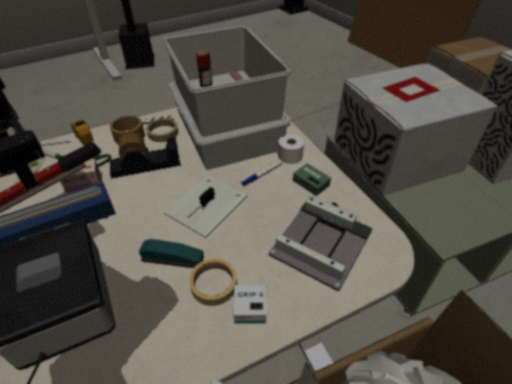

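The top crop shows the carton at (448,140), the template with its handle at (197,365), and the jig at (560,355). The pin bar is shifted left, with pins at (498,258) and (622,270). That puts the jig yaw at about -4.3° and the bar setting at about +15 mm. In the scene view a tall bin stands at (230,90), so I'll keep clear of it.

```bash
cat > plan.py <<'E'
import sys,json
from h import *
# usage: plan.py grip "x,y,z,yaw" ... ; prints rows from the measured pose
s=arm.state();p=np.array(s["eef_pos"]);yaw=s["ee_rot"][2]
print("t",round(s["time"],2),"p",p.round(4),"rot",np.round(s["ee_rot"],2),"F",np.round(s["wrist_force"],1),"open",round(s["opening"],4))
g=float(sys.argv[1]);rows=[]
for a in sys.argv[2:]:
    v=[float(x) for x in a.split(",")];q=np.array(v[:3]);dy=(v[3]-yaw+180)%360-180
    if len(v)>4: dy=v[4]
    vm=v[5] if len(v)>5 else .045
    n=max(int(np.ceil(np.linalg.norm(q-p)/vm)),int(np.ceil(abs(dy)/8.3)),1)
    for k in range(n):
        R=Rn.from_euler('xyz',[180,0,yaw],degrees=True)
        rows.append([g]+[round(float(x),4) for x in R.inv().apply((q-p)/n)]+[round(-dy/n,2)]);yaw+=dy/n
    p=q
print(len(rows));print(json.dumps(rows))
E
python3 plan.py 1 0.5,0.22,0.19,-60 0.663,0.199,0.13,-107.2
```

```text
t 1.6 p [0.2171 0.5861 0.1968] rot [180.    -0.   -20.33] F [-0.6 -0.4  0.8] open 0.0869
17
[[1.0, 0.0357, 0.0223, 0.0006, 3.61], [1.0, 0.037, 0.02, 0.0006, 3.61], [1.0, 0.0382, 0.0176, 0.0006, 3.61], [1.0, 0.0392, 0.0152, 0.0006, 3.61], [1.0, 0.0401, 0.0127, 0.0006, 3.61], [1.0, 0.0408, 0.0101, 0.0006, 3.61], [1.0, 0.0414, 0.0075, 0.0006, 3.61], [1.0, 0.0418, 0.0049, 0.0006, 3.61], [1.0, 0.042, 0.0023, 0.0006, 3.61], [1.0, 0.0421, -0.0004, 0.0006, 3.61], [1.0, 0.042, -0.003, 0.0006, 3.61], [1.0, 0.0166, -0.0218, 0.01, 7.87], [1.0, 0.0135, -0.0238, 0.01, 7.87], [1.0, 0.0101, -0.0255, 0.01, 7.87], [1.0, 0.0065, -0.0266, 0.01, 7.87], [1.0, 0.0028, -0.0272, 0.01, 7.87], [1.0, -0.001, -0.0274, 0.01, 7.87]]
```

move_arm:
  plan:
    - [[1,0.036,0.022,0,3.6],[1,0.037,0.02,0,3.6],[1,0.038,0.018,0,3.6],[1,0.039,0.015,0,3.6],[1,0.04,0.013,0,3.6],[1,0.041,0.01,0,3.6],[1,0.041,0.0075,0,3.6],[1,0.042,0.005,0,3.6],[1,0.042,0.002,0,3.6],[1,0.042,0,0.003,3.6],[1,0.042,-0.003,0.003,3.6]]

```text
time: 2.7
eef_pos: [0.5008, 0.2188, 0.1911]
ee_rot: [-179.9, 0.0, -60.1]
wrist_force: [0.4, 0.5, 0.6]
opening: 0.0869
finger_force: 0.0
```

move_arm:
  plan:
    - [[1,0.017,-0.022,0.01,7.9],[1,0.013,-0.024,0.01,7.9],[1,0.01,-0.025,0.01,7.9],[1,0.006,-0.027,0.01,7.9],[1,0.003,-0.027,0.01,7.9],[1,-0.001,-0.027,0.01,7.9],[1,0,0,0,0]]

```text
time: 3.4
eef_pos: [0.6639, 0.1986, 0.1275]
ee_rot: [179.9, -0.1, -107.5]
wrist_force: [0.6, -0.3, -0.0]
opening: 0.0873
finger_force: 0.0
```

```bash
cat > wr.py <<'E'
from h import *
def wrist(n=None):
    s=arm.state();p=arm.capture("wrist")
    T=np.eye(4);T[:3,:3]=Rn.from_euler('xyz',s["ee_rot"],degrees=True).as_matrix();T[:3,3]=s["eef_pos"]
    M=T@np.array(p["tool_from_camera"]);K=np.array(p["camera_matrix"]);z=p["range_z"]
    v,u=np.mgrid[:z.shape[0],:z.shape[1]];x=u-K[0,2];y=v-K[1,2];r=np.hypot(x,y)+1e-9;th=r/K[0,0]
    d=np.stack([np.sin(th)*x/r,np.sin(th)*y/r,np.cos(th)],-1)
    D=d@M[:3,:3].T
    C=(d/np.maximum(d[...,2:],.05)*z[...,None])@M[:3,:3].T+M[:3,3]
    if n: save(p,n)
    def rayh(pos,h):
        rr,cc=int(round(pos[0])),int(round(pos[1]));q=D[rr,cc];return M[:3,3]+q*(h-M[2,3])/q[2]
    return p,C,rayh,s
E
cat > c.py <<'E'
from wr import *
np.set_printoptions(precision=4,suppress=True)
p,C,rayh,s=wrist("w1");print(s["time"],s["eef_pos"],s["ee_rot"],s["wrist_force"])
m=arm.silhouettes(p,"soap_carton")
for a in m[:1]:
    k=a["pixels"]&(p["range_z"]>0)&(abs(C[...,2]-.03)<.006)
    print(a["confidence"],a["position"],a["pixels"].sum(),k.sum(),C[k].mean(0),cv2.minAreaRect(C[k][:,:2].astype(np.float32)))
E
python3 c.py
```

```text
3.4 [0.6639 0.1986 0.1275] [ 179.8661   -0.1434 -107.544 ] [ 0.5903 -0.2587 -0.0168]
0.79 [187.0, 247.3] 4384 4241 [0.6648 0.1956 0.0315] ((0.6654318571090698, 0.19705785810947418), (0.079876609146595, 0.05607031285762787), 72.2502670288086)
```

View pics/w1.png

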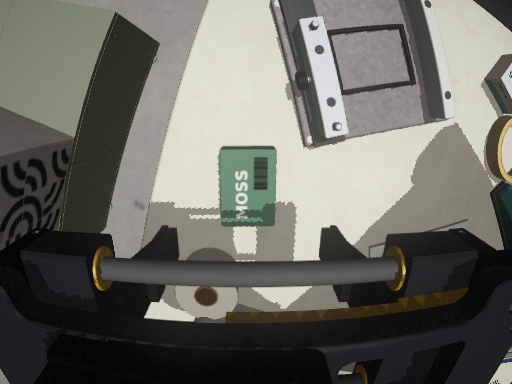

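The wrist view shows the carton at (247,187), lying squarely between the fingers, with the jig at (370,60) and its pins visible. The fit agrees to about 2 mm, so I'm descending to grasp.

move_arm:
  plan:
    - [[1,0.001,-0.001,0.045,0],[1,0,0,0.045,0],[1,0,0,0.02,0],[1,0,0,0.008,0],[1,0,0,0,0],[0.5,0,0,0,0],[0.5,0,0,0,0],[0.5,0,0,0,0],[0.5,0,0,0,0],[0.5,0,0,0,0]]
  force: 20

```text
time: 4.5
eef_pos: [0.6634, 0.1986, 0.0133]
ee_rot: [-180.0, 0.0, -107.3]
wrist_force: [-0.5, -0.5, 0.5]
opening: 0.0548
finger_force: 0.0
```

```bash
python3 plan.py 0.5 0.664,0.197,0.15,-107.5 0.42,0.17,0.15,175.7
```

```text
t 4.5 p [0.6634 0.1986 0.0133] rot [-1.7997e+02  3.0000e-02 -1.0733e+02] F [-0.5 -0.5  0.5] open 0.0548
14
[[0.5, 0.0003, -0.0003, -0.0342, 0.04], [0.5, 0.0003, -0.0003, -0.0342, 0.04], [0.5, 0.0003, -0.0003, -0.0342, 0.04], [0.5, 0.0003, -0.0003, -0.0342, 0.04], [0.5, 0.0099, 0.0225, 0.0, 7.68], [0.5, 0.0128, 0.0209, 0.0, 7.68], [0.5, 0.0155, 0.019, 0.0, 7.68], [0.5, 0.0179, 0.0168, 0.0, 7.68], [0.5, 0.02, 0.0142, 0.0, 7.68], [0.5, 0.0217, 0.0114, 0.0, 7.68], [0.5, 0.0231, 0.0084, 0.0, 7.68], [0.5, 0.024, 0.0053, 0.0, 7.68], [0.5, 0.0245, 0.002, 0.0, 7.68], [0.5, 0.0245, -0.0013, -0.0, 7.68]]
```

move_arm:
  plan:
    - [[0.5,0,0,0,0],[0.5,0,0,0,0],[0.5,0,0,0,0]]
  force: 20

```text
time: 4.8
eef_pos: [0.6631, 0.1985, 0.0127]
ee_rot: [180.0, -0.0, -107.3]
wrist_force: [-0.9, -0.4, 0.3]
opening: 0.0442
finger_force: 0.0
```

```bash
sed -i 's/"w1"/"w2"/' c.py; python3 c.py
```

```text
4.8 [0.6631 0.1985 0.0127] [ 179.995    -0.007  -107.3287] [-0.9398 -0.3951  0.3072]
0.87 [209.7, 247.0] 8177 7575 [0.6602 0.1843 0.0315] ((0.6650508642196655, 0.19736453890800476), (0.08017370104789734, 0.055658917874097824), 72.39434814453125)
```

View pics/w2.png

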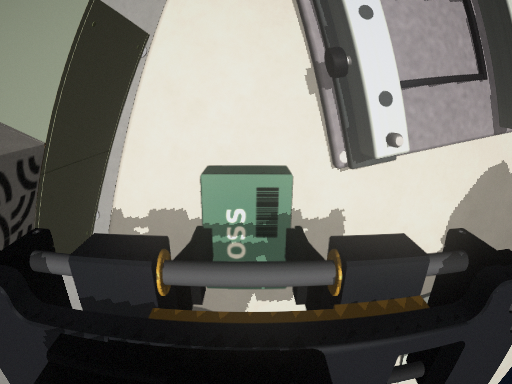

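```bash
cat > d.py <<'E'
from wr import *
np.set_printoptions(precision=3,suppress=True,linewidth=160)
p,C,rayh,s=wrist()
R=Rn.from_euler('xyz',s["ee_rot"],degrees=True)
for r in (215,235,245,255):
  for c in (175,185,195,203,208,213,220,245,280,285,290,297,305,315,325):
    q=R.inv().apply(C[r,c]-s["eef_pos"]);print(r,c,p["color"][r,c],p["range_z"][r,c].round(3),C[r,c],"tool",q)
E
python3 d.py; python3 -c "
from h import *
s=arm.state();print(s)"
```

```text
215 175 [152 146 134] 0.213 [0.714 0.179 0.002] tool [ 0.003 -0.055  0.011]
215 185 [151 144 133] 0.213 [0.707 0.181 0.001] tool [ 0.003 -0.047  0.011]
215 195 [231 227 212] 0.214 [0.7   0.184 0.001] tool [ 0.003 -0.04   0.012]
215 203 [108 143 119] 0.181 [0.686 0.176 0.031] tool [ 0.014 -0.029 -0.019]
215 208 [114 153 127] 0.18 [0.683 0.177 0.032] tool [ 0.015 -0.026 -0.019]
215 213 [109 148 123] 0.18 [0.68  0.178 0.032] tool [ 0.015 -0.022 -0.019]
215 220 [110 150 124] 0.181 [0.676 0.179 0.031] tool [ 0.014 -0.018 -0.019]
215 245 [195 209 191] 0.181 [0.662 0.184 0.031] tool [ 0.015 -0.003 -0.019]
215 280 [72 94 78] 0.18 [0.641 0.19  0.033] tool [ 0.015  0.018 -0.02 ]
215 285 [74 95 80] 0.18 [0.638 0.191 0.032] tool [ 0.015  0.021 -0.02 ]
215 290 [74 88 76] 0.182 [0.635 0.193 0.03 ] tool [ 0.014  0.025 -0.018]
215 297 [153 149 136] 0.212 [0.629 0.205 0.002] tool [0.004 0.034 0.011]
215 305 [232 230 216] 0.213 [0.624 0.207 0.001] tool [0.003 0.04  0.011]
215 315 [232 229 215] 0.214 [0.617 0.21  0.001] tool [0.003 0.048 0.012]
215 325 [232 229 214] 0.212 [0.609 0.212 0.002] tool [0.00
[... 3316 characters left out ...]
03   0.059  0.012]
{'time': 4.95, 'joint_positions': array([ 3.00155298e+01,  3.75455173e+01, -1.12874391e+00, -1.68622214e-03,
       -5.13360138e+01, -4.73463885e+01]), 'qvel': array([ 0.02159015,  0.01186045,  0.04330438, -0.07217856,  0.06310394,
       -0.05624516]), 'tau': array([-2.94933154e-03, -4.86485302e+01,  1.57073271e+01,  3.54342096e+00,
       -3.23262135e-02, -2.47981092e-05]), 'eef_pos': array([0.663099  , 0.19853885, 0.01264685]), 'ee_rot': array([ 1.79992070e+02, -6.66498460e-03, -1.07331912e+02]), 'wrist_force': array([ 0.08629677, -0.34143113,  0.32516937]), 'ft_torque': array([ 0.11673898, -0.05514014, -0.02550404]), 'finger_force': 0.0, 'opening': 0.04394434395747718}
```

The wrist view shows the fingers over the carton's sides, at about (208,245) and (288,245), with the opening at 44 mm and no grip force. That can't be right for a 56 mm carton. I'll raise a little and look at the fingertips.

move_arm:
  plan:
    - [[0.5,0,0,-0.025,0],[0.5,0,0,-0.025,0],[0.5,0,0,0,0]]

```text
time: 5.25
eef_pos: [0.666, 0.1997, 0.0672]
ee_rot: [-179.6, 0.3, -107.3]
wrist_force: [-0.6, -0.2, 0.6]
opening: 0.0433
finger_force: 0.0
```

```bash
cat > e.py <<'E'
from wr import *
np.set_printoptions(precision=3,suppress=True,linewidth=160)
p,C,rayh,s=wrist("w3")
R=Rn.from_euler('xyz',s["ee_rot"],degrees=True);print(s["eef_pos"],s["opening"],s["finger_force"],s["wrist_force"],s["time"])
Q=R.inv().apply((C-s["eef_pos"]).reshape(-1,3)).reshape(C.shape)
k=(p["range_z"]>0)&(abs(Q[...,0])<.02)&(abs(Q[...,1])<.06)&(Q[...,2]<.002)&(Q[...,2]>-.07)
for sg in(-1,1):
    q=Q[k&(Q[...,1]*sg>0)];print(len(q),q.min(0),q.max(0));
    o=q[np.argsort(-q[:,2])][:5];print(o)
m=arm.silhouettes(p,"soap_carton")[0];kk=m["pixels"];z=C[kk][:,2];zt=np.median(z);print(zt,kk.sum(),cv2.minAreaRect(C[kk&(abs(C[...,2]-zt)<.005)][:,:2].astype(np.float32)))
E
python3 e.py
```

```text
[0.666 0.2   0.067] 0.04330840553894888 0.0 [-0.581 -0.222  0.551] 5.25
910 [-0.011 -0.035 -0.07 ] [ 0.012 -0.022 -0.026]
[[ 0.01  -0.03  -0.026]
 [ 0.01  -0.028 -0.026]
 [-0.001 -0.022 -0.026]
 [ 0.009 -0.024 -0.026]
 [ 0.009 -0.024 -0.027]]
889 [-0.01   0.021 -0.07 ] [ 0.012  0.034 -0.025]
[[ 0.009  0.026 -0.025]
 [ 0.009  0.023 -0.026]
 [ 0.009  0.025 -0.026]
 [ 0.009  0.024 -0.026]
 [ 0.009  0.025 -0.026]]
0.031577929766350724 6756 ((0.6652871966362, 0.19697773456573486), (0.07951966673135757, 0.056319475173950195), 72.31756591796875)
```

View pics/w3.png

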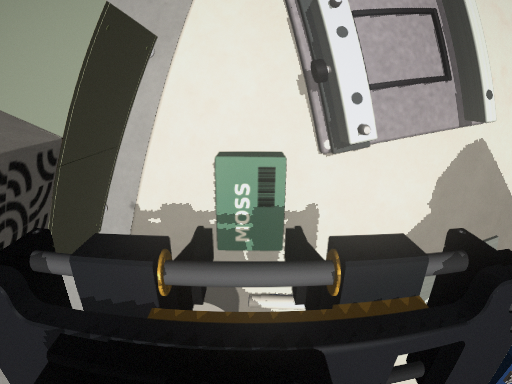

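The picture shows the fingers at (200,245) and (300,245) ending above the carton. Their tips lie about 25 mm behind the reported TCP, so the reported tool point is off along z. The carton hasn't moved. I'll allow for that (tip z ≈ reported z + 0.025), reopen and go lower gently.

move_arm:
  plan:
    - [[0.9,0.002,0,0,0],[0.9,0,0,0,0],[0.9,0,0,0,0],[0.9,0,0,0,0],[0.9,0,0,0,0],[0.9,0,0,0.02,0],[0.9,0,0,0.02,0],[0.9,0,0,0.02,0],[0.9,0,0,0.015,0],[0.9,0,0,0.006,0],[0.9,0,0,0,0]]

```text
time: 6.45
eef_pos: [0.6621, 0.1964, -0.0192]
ee_rot: [179.9, -0.1, -107.3]
wrist_force: [-0.5, -0.1, 0.2]
opening: 0.0784
finger_force: 0.0
```

move_arm:
  plan:
    - [[0.4,0,0,0,0],[0.4,0,0,0,0],[0.4,0,0,0,0],[0.4,0,0,0,0],[0.4,0,0,0,0]]
  force: 20

```text
time: 6.95
eef_pos: [0.6631, 0.1969, -0.0174]
ee_rot: [-179.9, 0.1, -107.3]
wrist_force: [-0.9, 1.0, 2.6]
opening: 0.0551
finger_force: 20.0
```

```bash
python3 plan.py 0.4 0.663,0.197,0.085,-107.3 0.62,0.105,0.1,175.7
```

```text
t 6.95 p [ 0.6631  0.1969 -0.0174] rot [-1.7993e+02  5.0000e-02 -1.0732e+02] F [-0.9  1.   2.6] open 0.0551
13
[[0.4, -0.0, 0.0, -0.0341, -0.01], [0.4, -0.0, 0.0, -0.0341, -0.01], [0.4, -0.0, 0.0, -0.0341, -0.01], [0.4, 0.0101, 0.0014, -0.0015, 7.7], [0.4, 0.0102, 0.0, -0.0015, 7.7], [0.4, 0.0101, -0.0014, -0.0015, 7.7], [0.4, 0.0098, -0.0027, -0.0015, 7.7], [0.4, 0.0093, -0.004, -0.0015, 7.7], [0.4, 0.0087, -0.0052, -0.0015, 7.7], [0.4, 0.008, -0.0063, -0.0015, 7.7], [0.4, 0.007, -0.0073, -0.0015, 7.7], [0.4, 0.006, -0.0082, -0.0015, 7.7], [0.4, 0.0048, -0.0089, -0.0015, 7.7]]
```

move_arm:
  plan:
    - [[0.4,0,0,-0.034,0],[0.4,0,0,-0.034,0],[0.4,0.01,0.0014,-0.034,7.7],[0.4,0.01,0,-0.002,7.7],[0.4,0.01,-0.0014,-0.002,7.7],[0.4,0.01,-0.0027,-0.002,7.7],[0.4,0.0093,-0.004,-0.002,7.7],[0.4,0.0087,-0.005,-0.002,7.7],[0.4,0.008,-0.0063,-0.002,7.7],[0.4,0.007,-0.0073,-0.002,7.7],[0.4,0.006,-0.0082,0,7.7],[0.4,0.0048,-0.009,0,7.7]]

```text
time: 8.15
eef_pos: [0.6188, 0.1045, 0.0975]
ee_rot: [180.0, -0.0, 175.3]
wrist_force: [-0.4, 0.2, -0.9]
opening: 0.0553
finger_force: 20.0
```

```bash
cat > f.py <<'E'
from wr import *
np.set_printoptions(precision=4,suppress=True,linewidth=160)
p,C,rayh,s=wrist("w4");print(s["eef_pos"],s["ee_rot"],s["opening"],s["finger_force"],s["wrist_force"],s["time"])
for t,h in(("nest",.012),("bar_zero",.046),("rail_top",.046)):
    for a in arm.place_of(p,t)[:1]: print(t,a["confidence"],a["position"],rayh(a["position"],h))
a=arm.silhouettes(p,"jig")[0];m=a["pixels"]&(p["range_z"]>0)&(abs(C[...,2]-.047)<.005)
m=cv2.morphologyEx(m.astype(np.uint8),cv2.MORPH_OPEN,np.ones((3,3)))
n,l,st,c=cv2.connectedComponentsWithStats(m)
for i in range(1,n):
    if st[i,4]>80: q=C[l==i];print(st[i],q[:,2].mean(),cv2.minAreaRect(q[:,:2].astype(np.float32)))
k=a["pixels"]&(C[...,2]>.0505)&(C[...,2]<.06)
n,l,st,c=cv2.connectedComponentsWithStats(k.astype(np.uint8))
for i in range(1,n):
    if st[i,4]>5: q=C[l==i];print("pin?",st[i],q.mean(0),q.max(0))
# held carton
b=arm.silhouettes(p,"soap_carton")
for a in b[:1]:
    q=C[a["pixels"]];zt=np.percentile(q[:,2],80);q=q[abs(q[:,2]-zt)<.006];print("carton",zt,cv2.minAreaRect(q[:,:2].astype(np.float32)))
np.savez("w4.npz",C=C,col=p["color"])
E
python3 f.py
```

```text
[0.6188 0.1045 0.0975] [179.9992  -0.0465 175.3419] 0.05532039932049114 19.990410305326805 [-0.395   0.1834 -0.8566] 8.15
nest 0.81 [64.0, 237.1] [0.4982 0.104  0.012 ]
bar_zero 0.92 [137.2, 236.3] [0.5629 0.0989 0.046 ]
[ 182  123  142   30 3928] 0.04706432333469561 ((0.5644637942314148, 0.11276890337467194), (0.11633957922458649, 0.024216124787926674), 85.74264526367188)
pin? [188 135  10   9  70] [0.5604 0.0654 0.0553] [0.5638 0.0686 0.058 ]
pin? [309 134  10  10  80] [0.5675 0.16   0.0555] [0.5716 0.1641 0.0588]
carton 0.14703055576293278 ((0.61761474609375, 0.10471850633621216), (0.056542105972766876, 0.0751471146941185), 85.18328094482422)
```

View pics/w4.png

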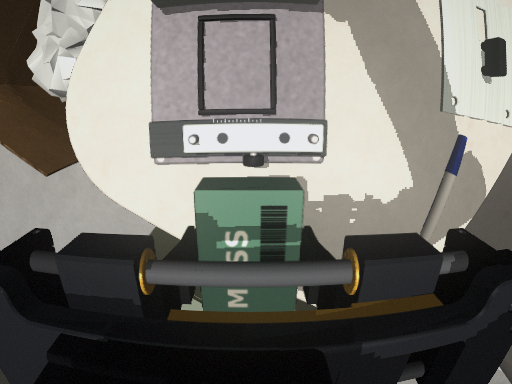

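The picture shows the carton held square at (248,235). The nest frame runs from about (199,16) to (275,112), and the pins are at (194,139) and (314,139). Next I'll fit the nest frame.

```bash
cat > g.py <<'E'
from h import *
d=np.load("w4.npz");C=d["C"];col=d["col"].astype(int)
w=np.zeros(C.shape[:2],bool);w[8:120,188:286]=1
m=w&(col.max(2)<60)
print(m.sum(),np.median(C[m][:,2]))
R=cv2.minAreaRect(C[m][:,:2].astype(np.float32));print(R)
inn=np.zeros_like(w);inn[24:104,206:268]=1
n,l,st,c=cv2.connectedComponentsWithStats((w&~m).astype(np.uint8));i=l[64,237];q=C[l==i];print("inner",st[i],q[:,2].mean(),cv2.minAreaRect(q[:,:2].astype(np.float32)),q.mean(0))
E
python3 g.py
```

```text
1296 0.018745796532896764
((0.49737855792045593, 0.10403911769390106), (0.06999828666448593, 0.09353886544704437), 85.57842254638672)
inner [ 188    8   98  112 9627] 0.014316213349947406 ((0.49486035108566284, 0.10319042205810547), (0.09012000262737274, 0.10851532220840454), 85.15049743652344) [0.49909219 0.10412276 0.01431621]
```

move_arm:
  plan:
    - [[0.4,0.03,-0.0026,0,-0.3],[0.4,0.031,-0.0026,0,0],[0.4,0.031,-0.0026,0,0],[0.4,0.03,-0.0026,0.01,0],[0.4,0,0,0.03,0],[0.4,0,0,0.02,0],[0.4,0,0,0,0],[0.4,0,0,0,0]]

```text
time: 9.25
eef_pos: [0.4977, 0.1037, 0.0381]
ee_rot: [-180.0, 0.0, 176.1]
wrist_force: [-0.7, 0.5, 0.3]
opening: 0.055
finger_force: 20.0
```

```bash
cat > k.py <<'E'
from wr import *
np.set_printoptions(precision=4,suppress=True,linewidth=160)
p,C,rayh,s=wrist("w5");print(s["eef_pos"],s["ee_rot"],s["opening"],s["finger_force"],s["wrist_force"],s["time"])
b=arm.silhouettes(p,"soap_carton")
for a in b[:1]:
    q=C[a["pixels"]];zt=np.percentile(q[:,2],80);q=q[abs(q[:,2]-zt)<.006];print("carton",zt,cv2.minAreaRect(q[:,:2].astype(np.float32)))
E
python3 k.py
```

```text
[0.4977 0.1037 0.0381] [-179.9862    0.0217  176.0598] 0.0549976166582216 19.999290868872777 [-0.743   0.5455  0.3152] 9.25
carton 0.08762351872360545 ((0.496256560087204, 0.10360385477542877), (0.056059256196022034, 0.07489416003227234), 86.26956939697266)
```

View pics/w5.png

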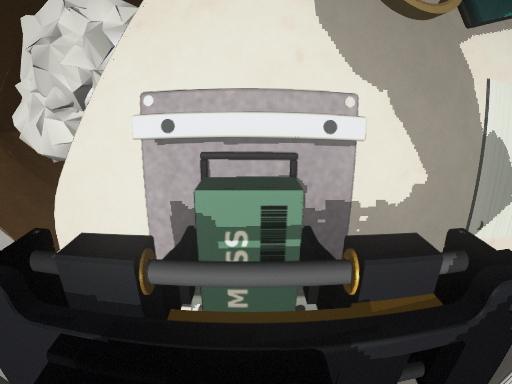

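The picture shows the carton above the nest, whose front wall lies at (248,155), centred across y. A shift of 1.4 mm towards the rail and a 0.4° twist are needed, then I lower.

move_arm:
  plan:
    - [[0.4,0.0014,0.0003,0.01,0.4],[0.4,0,0,0.012,0],[0.4,0,0,0.008,0],[0.4,0,0,0.004,0],[0.4,0,0,0.003,0],[0.4,0,0,0.002,0],[0.4,0,0,0.002,0],[0.4,0,0,0,0]]

```text
time: 10.15
eef_pos: [0.4957, 0.1036, -0.0033]
ee_rot: [-180.0, -0.0, 175.6]
wrist_force: [0.2, 0.0, -1.0]
opening: 0.055
finger_force: 20.0
```

```bash
sed -i 's/"w5"/"w6"/' k.py; python3 k.py
```

```text
[ 0.4957  0.1036 -0.0033] [-179.9974   -0.0024  175.574 ] 0.054974729984391985 19.999327036784962 [ 0.1575  0.0199 -1.0244] 10.15
carton 0.04625288522907635 ((0.49420690536499023, 0.10360576212406158), (0.05584154650568962, 0.07500998675823212), 85.17926788330078)
```

move_arm:
  plan:
    - [[0.4,0,0,0.002,0],[0.4,0,0,0,0],[0.85,0,0,0,0],[0.85,0,0,0,0],[0.85,0,0,0,0],[0.85,0,0,-0.02,0],[0.85,0,0,-0.035,0],[0.85,0,0,-0.035,0],[0.85,0,0,-0.02,0]]

```text
time: 11.15
eef_pos: [0.497, 0.1042, 0.1077]
ee_rot: [179.9, 0.2, 175.6]
wrist_force: [0.6, 0.4, 0.3]
opening: 0.0743
finger_force: 0.0
```

```bash
cat > n.py <<'E'
from wr import *
np.set_printoptions(precision=4,suppress=True,linewidth=160)
p,C,rayh,s=wrist();q=arm.capture("top");D=cloud(q)
for n,pp,CC in(("wrist",p,C),("top",q,D)):
    for a in arm.silhouettes(pp,"soap_carton")[:1]:
        z=CC[a["pixels"]];zt=np.median(z[:,2]);z=z[abs(z[:,2]-zt)<.007];pl=np.linalg.lstsq(np.c_[z[:,:2],np.ones(len(z))],z[:,2],rcond=None)[0]
        print(n,zt,len(z),cv2.minAreaRect(z[:,:2].astype(np.float32)),"slope",pl)
E
python3 n.py; python3 plan.py 0.85 0.485,0.25,0.13,0,90 0.478,0.3937,0.12,-5.9,88.5
```

```text
wrist 0.043597485731197344 5255 ((0.496753066778183, 0.10345058143138885), (0.056109678000211716, 0.0800183042883873), 85.63256072998047) slope [ 0.0064 -0.0003  0.0404]
top 0.042901928185553155 45 ((0.5280037522315979, 0.09553341567516327), (0.013131488114595413, 0.022803092375397682), 3.504246711730957) slope [-0.0353  0.0242  0.0584]
t 11.35 p [0.4954 0.1037 0.1048] rot [1.7996e+02 1.0000e-02 1.7555e+02] F [-0.7 -0.4  0.2] open 0.0736
22
[[0.85, 0.002, 0.0132, -0.0023, -8.18], [0.85, 0.0001, 0.0133, -0.0023, -8.18], [0.85, -0.0018, 0.0132, -0.0023, -8.18], [0.85, -0.0037, 0.0128, -0.0023, -8.18], [0.85, -0.0055, 0.0122, -0.0023, -8.18], [0.85, -0.0071, 0.0113, -0.0023, -8.18], [0.85, -0.0087, 0.0101, -0.0023, -8.18], [0.85, -0.01, 0.0088, -0.0023, -8.18], [0.85, -0.0112, 0.0073, -0.0023, -8.18], [0.85, -0.0121, 0.0056, -0.0023, -8.18], [0.85, -0.0128, 0.0038, -0.0023, -8.18], [0.85, -0.013, 0.0016, 0.0009, -8.05], [0.85, -0.0131, -0.0002, 0.0009, -8.05], [0.85, -0.0129, -0.002, 0.0009, -8.05], [0.85, -0.0125, -0.0038, 0.0009, -8.05], [0.85, -0.0119, -0.0055, 0.0009, -8.05], [0.85, -0.011, -0.0071, 0.0009, -8.05], [0.85, -0.0099, -0.0086, 0.0009, -8.05], [0.85, -0.0086, -0.0099, 0.0009, -8.05], [0.85, -0.0071, -0.011, 0.0009, -8.05], [0.85, -0.0055, -0.0119, 0.0009, -8.05], [0.85, -0.0038, -0.0125, 0.0009, -8.05]]
```

The carton is flat in the nest: its top is at 42 mm and it is centred to within 1 mm. Next I move to the template.

move_arm:
  plan:
    - [[0.85,0.002,0.0132,-0.0023,-8.2],[0.85,0,0.0133,-0.0023,-8.2],[0.85,-0.0018,0.0132,-0.0023,-8.2],[0.85,-0.0037,0.0128,-0.0023,-8.2],[0.85,-0.0055,0.0122,-0.0023,-8.2],[0.85,-0.0071,0.0113,-0.0023,-8.2],[0.85,-0.0087,0.0101,-0.0023,-8.2],[0.85,-0.01,0.0088,-0.0023,-8.2],[0.85,-0.0112,0.0073,-0.0023,-8.2],[0.85,-0.0121,0.0056,-0.0023,-8.2],[0.85,-0.0128,0.0038,0,-8.2]]

```text
time: 12.45
eef_pos: [0.4843, 0.25, 0.1262]
ee_rot: [179.9, -0.1, -93.9]
wrist_force: [-0.1, 0.3, 0.8]
opening: 0.074
finger_force: 0.0
```

move_arm:
  plan:
    - [[0.85,-0.013,0.0016,0.001,-8.1],[0.85,-0.0131,0,0.001,-8.1],[0.85,-0.0129,-0.002,0.001,-8.1],[0.85,-0.0125,-0.0038,0.001,-8.1],[0.85,-0.0119,-0.0055,0.001,-8.1],[0.85,-0.011,-0.0071,0.001,-8.1],[0.85,-0.01,-0.0086,0.001,-8.1],[0.85,-0.0086,-0.0099,0.001,-8.1],[0.85,-0.0071,-0.011,0.001,-8.1],[0.85,-0.0055,-0.0119,0.001,-8],[0.85,-0.0038,-0.0125,0.001,-8],[0.85,0,0,0,0]]

```text
time: 13.65
eef_pos: [0.4757, 0.3943, 0.1144]
ee_rot: [179.8, 0.1, -5.3]
wrist_force: [-0.2, -0.3, -0.2]
opening: 0.0739
finger_force: 0.0
```

```bash
cat > tp.py <<'E'
from wr import *
import sys
np.set_printoptions(precision=4,suppress=True,linewidth=160)
p,C,rayh,s=wrist(sys.argv[1]);print(s["eef_pos"],s["ee_rot"],s["opening"],s["finger_force"],s["wrist_force"],s["time"])
a=arm.silhouettes(p,"template")[0];k=a["pixels"]&(p["range_z"]>0)
for lo,hi in((.0,.012),(.033,.048)):
    m=cv2.morphologyEx((k&(C[...,2]>lo)&(C[...,2]<hi)).astype(np.uint8),cv2.MORPH_OPEN,np.ones((3,3)))>0
    q=C[m]
    if len(q)>20: print(lo,q[:,2].mean(),cv2.minAreaRect(q[:,:2].astype(np.float32)))
for t,h in(("handle",.025),("hole_left",0.005),("hole_right",0.005)):
    for a in arm.place_of(p,t)[:1]: print(t,a["confidence"],a["position"],rayh(a["position"],h))
E
python3 tp.py w7
```

```text
[0.4757 0.3943 0.1144] [179.8388   0.1115  -5.27  ] 0.07388100012012083 0.0 [-0.1668 -0.2595 -0.2379] 13.65
0.0 0.006082045826318638 ((0.47380802035331726, 0.39327701926231384), (0.13128747045993805, 0.16068792343139648), 83.70112609863281)
0.033 0.03960381770424601 ((0.4802919924259186, 0.39279815554618835), (0.013869410380721092, 0.04359631985425949), 82.8980712890625)
handle 0.82 [185.3, 252.1] [0.4822 0.3905 0.025 ]
hole_left 0.55 [126.6, 202.4] [0.5419 0.4351 0.005 ]
hole_right 0.71 [126.7, 299.3] [0.5329 0.3381 0.005 ]
```

View pics/w7.png

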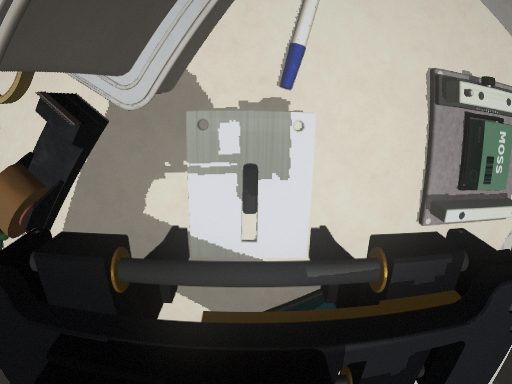

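The picture shows the template at (250,180), its handle at (250,188) and its holes at (203,125) and (298,126), all with room for the fingers. Now I grasp the handle.

move_arm:
  plan:
    - [[0.8,0.0044,0.0009,0.03,0.7],[0.8,0,0,0.035,0],[0.7,0,0,0.03,0],[0.6,0,0,0.02,0],[0.5,0,0,0.012,0],[0.4,0,0,0,0],[0.2,0,0,0,0],[0.1,0,0,0,0],[0,0,0,0,0],[0,0,0,0,0],[0,0,0,0,0],[0,0,0,0,0]]
  force: 40

```text
time: 15.1
eef_pos: [0.4811, 0.3928, -0.0093]
ee_rot: [-180.0, -0.0, -6.0]
wrist_force: [-1.1, -0.8, 5.8]
opening: 0.0135
finger_force: 40.0
```

move_arm:
  plan:
    - [[0,0,0,0,0],[0,0,0,0,0]]

```text
time: 15.3
eef_pos: [0.4811, 0.3928, -0.0093]
ee_rot: [-180.0, -0.0, -6.0]
wrist_force: [-0.2, 0.0, 6.0]
opening: 0.0135
finger_force: 40.0
```

```bash
python3 plan.py 0 0.481,0.3928,0.03,-6.0,0,.02 0.476,0.34,0.085,-5.5,0.5,.04 0.4746,0.1198,0.085,-4.4,1.1,.04
```

```text
t 15.3 p [ 0.4811  0.3928 -0.0093] rot [-1.7996e+02 -4.0000e-02 -6.0100e+00] F [-0.2  0.   6. ] open 0.0135
10
[[0.0, -0.0001, 0.0, -0.0196, -0.0], [0.0, -0.0001, 0.0, -0.0196, -0.0], [0.0, 0.0003, 0.0265, -0.0275, -0.25], [0.0, 0.0002, 0.0265, -0.0275, -0.25], [0.0, 0.0033, 0.0366, 0.0, -0.18], [0.0, 0.0032, 0.0366, 0.0, -0.18], [0.0, 0.0031, 0.0366, 0.0, -0.18], [0.0, 0.0029, 0.0366, 0.0, -0.18], [0.0, 0.0028, 0.0366, 0.0, -0.18], [0.0, 0.0027, 0.0366, 0.0, -0.18]]
```

move_arm:
  plan:
    - [[0,0,0,-0.01,0],[0,0,0,-0.02,0],[0,0,0,-0.02,0],[0,0,0.018,-0.025,-0.2],[0,0,0.025,-0.02,-0.2],[0,0.003,0.035,0,-0.2],[0,0.003,0.036,0,-0.2],[0,0.003,0.036,0,-0.2],[0,0.003,0.036,0,-0.2],[0,0.003,0.036,0,-0.2],[0,0.003,0.03,0,-0.2],[0,0.0025,0.022,0,-0.2]]

```text
time: 16.5
eef_pos: [0.4752, 0.1157, 0.0844]
ee_rot: [180.0, 0.1, -4.3]
wrist_force: [0.1, 0.0, -2.7]
opening: 0.0137
finger_force: 40.0
```

```bash
cat > al.py <<'E'
from wr import *
import sys
np.set_printoptions(precision=4,suppress=True,linewidth=160)
p,C,rayh,s=wrist(sys.argv[1]);print(s["eef_pos"],s["ee_rot"],s["opening"],s["finger_force"],s["wrist_force"],s["ft_torque"],s["time"])
np.savez(sys.argv[1],C=C,col=p["color"])
a=arm.silhouettes(p,"template")[0];k=a["pixels"]&(p["range_z"]>0)
q=C[k];zt=np.median(q[:,2]);q=q[abs(q[:,2]-zt)<.008]
print("plate top",zt,"slope",np.linalg.lstsq(np.c_[q[:,:2]-q[:,:2].mean(0),np.ones(len(q))],q[:,2],rcond=None)[0],cv2.minAreaRect(q[:,:2].astype(np.float32)))
for t in("hole_left","hole_right"):
    for a in arm.place_of(p,t)[:1]: print(t,a["confidence"],a["position"],rayh(a["position"],zt))
for a in arm.silhouettes(p,"jig")[:1]:
    k=a["pixels"]&(C[...,2]>.0515)&(C[...,2]<.061)
    n,l,st,c=cv2.connectedComponentsWithStats(k.astype(np.uint8))
    for i in range(1,n):
        if st[i,4]>12: q=C[l==i];print("pin?",st[i],q.mean(0))
    m=a["pixels"]&(abs(C[...,2]-.047)<.004);m=cv2.morphologyEx(m.astype(np.uint8),cv2.MORPH_OPEN,np.ones((3,3)))
    n,l,st,c=cv2.connectedComponentsWithStats(m)
    for i in range(1,n):
        if st[i,4]>150: q=C[l==i];print("bar?",st[i],cv2.minAreaRect(q[:,:2].astype(np.float32)))
E
python3 al.py w8
```

```text
[0.4752 0.1157 0.0844] [179.9723   0.0924  -4.312 ] 0.013676290058820142 40.0008159969002 [ 0.1118  0.0365 -2.6553] [ 0.0016 -0.0948 -0.0285] 16.5
plate top 0.09978100307257337 slope [-0.0011 -0.0001  0.0997] ((0.4808557629585266, 0.11556144058704376), (0.1308131068944931, 0.13431771099567413), 85.6006851196289)
hole_left 0.56 [146.3, 170.7] [0.5364 0.1579 0.0998]
hole_right 0.59 [147.3, 326.4] [0.5287 0.0654 0.0998]
pin? [175  93  11  10  88] [0.5676 0.1597 0.0555]
pin? [304  92  11  11  92] [0.5604 0.0655 0.0555]
bar? [ 169   81  151   33 4443] ((0.56419837474823, 0.11276403814554214), (0.11554517596960068, 0.023948129266500473), 85.56082916259766)
```

View pics/w8.png

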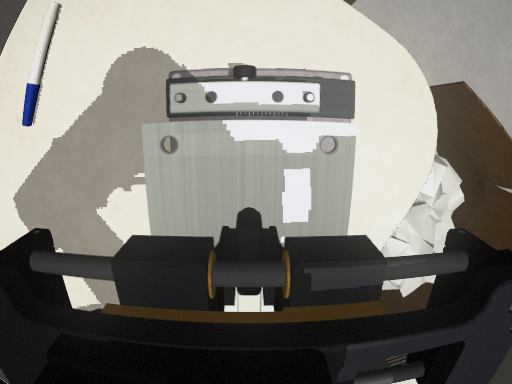

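The picture shows the template held level, with holes at about (169,144) and (328,144). The pins are just ahead of its edge, at (180,98) and (309,97). Now I refine the hole centres.

```bash
cat > ho.py <<'E'
from h import *
import sys
d=np.load(sys.argv[1]+".npz");C=d["C"];g=d["col"].astype(np.uint8)
G=cv2.cvtColor(g,cv2.COLOR_RGB2GRAY);zt=float(sys.argv[2])
pl=(abs(C[...,2]-zt)<.004).astype(np.float32)
for r0,c0 in((144,169),(144,328)):
    sub=C[r0-14:r0+15,c0-14:c0+15];h=(sub[...,2]<zt-.006)|(sub[...,2]==0)
    n,l,st,ce=cv2.connectedComponentsWithStats(h.astype(np.uint8));i=l[14,14]
    print("depthhole",i,st[i],ce[i]+[c0-14,r0-14])
    pic=cv2.resize(G[r0-14:r0+15,c0-14:c0+15],None,fx=6,fy=6,interpolation=cv2.INTER_CUBIC)
    H=cv2.HoughCircles(pic,cv2.HOUGH_GRADIENT,1,100,param1=80,param2=12,minRadius=30,maxRadius=65)
    print("hough",None if H is None else H[0,:1,:2]/6+[c0-14,r0-14]-.42, None if H is None else H[0,0,2]/6)
    # rim world position: fit over plate pixels
    yy,xx=np.mgrid[r0-14:r0+15,c0-14:c0+15];ok=(abs(sub[...,2]-zt)<.004)
    A=np.c_[xx[ok],yy[ok],xx[ok]**2,yy[ok]**2,xx[ok]*yy[ok],np.ones(ok.sum())]
    f=np.linalg.lstsq(A,sub[ok][:,:2],rcond=None)[0]
    for nm,cc in(("d",ce[i]+[c0-14,r0-14]),("h",H[0,0,:2]/6+[c0-14,r0-14]-.42 if H is not None else [c0,r0])):
        x,y=cc;print(nm,np.array([x,y,x*x,y*y,x*y,1])@f)
E
python3 ho.py w8 .0998
```

```text
depthhole 1 [  8   6  14  16 165] [169.71515152 143.86666667]
hough [[170.99666603 143.49666698]] 8.133333
d [0.53770595 0.1587609 ]
h [0.53784486 0.15792815]
depthhole 1 [  7   6  14  16 172] [327.63372093 143.87209302]
hough [[326.66333302 143.66333302]] 7.6666665
d [0.53045067 0.06420029]
h [0.53060674 0.06480647]
```

move_arm:
  plan:
    - [[0,0.015,-0.0017,0,0],[0,0.0147,-0.0016,0.005,0],[0,0,0,0.015,0],[0,0,0,0.01,0],[0,0,0,0.002,0],[0,0,0,0,0],[0,0,0,0,0]]

```text
time: 17.45
eef_pos: [0.5066, 0.1193, 0.0531]
ee_rot: [-180.0, -0.0, -4.2]
wrist_force: [-0.5, 0.4, -2.8]
opening: 0.0135
finger_force: 40.0
```

```bash
python3 al.py w9
cat > pk.py <<'E'
from h import *
import sys
d=np.load(sys.argv[1]+".npz");C=d["C"];g=d["col"]
c=cv2.resize(g[95:195,130:370],None,fx=3.3,fy=3.3,interpolation=cv2.INTER_CUBIC);cv2.imwrite("pics/"+sys.argv[1]+"c.png",c[:,:,::-1])
E
python3 pk.py w9
```

```text
[0.5066 0.1193 0.0531] [-179.9854   -0.0418   -4.2001] 0.013528976136736315 39.99973721802235 [-0.5063  0.3597 -2.7884] [-0.0128  0.0144 -0.0231] 17.45
plate top 0.06852869041049911 slope [0.0015 0.0005 0.0685] ((0.5122147798538208, 0.1190839409828186), (0.13086023926734924, 0.13422781229019165), 85.71662902832031)
hole_left 0.61 [143.6, 172.5] [0.5688 0.1608 0.0685]
hole_right 0.68 [144.1, 331.4] [0.5618 0.0659 0.0685]
pin? [173 139   3   9  19] [0.568  0.1627 0.0559]
pin? [322 138  11  12 100] [0.5606 0.0651 0.0559]
bar? [240 299  20  13 227] ((0.4339022636413574, 0.12426167726516724), (0.015549173578619957, 0.010763646103441715), 85.58277130126953)
```

View pics/w9c.png

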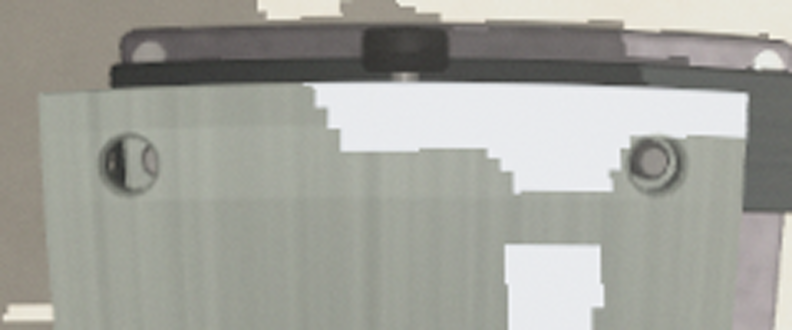

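```bash
python3 ho.py w9 .0685
```

```text
depthhole 1 [  8   6  14  16 166] [169.65662651 143.94578313]
hough [[167.16333302 143.66333302]] 5.7666664
d [0.56890509 0.16245233]
h [0.56924107 0.16399066]
depthhole 1 [  7   6  14  16 171] [327.61988304 143.83040936]
hough [[326.66333302 143.66333302]] 7.616667
d [0.56188675 0.06779241]
h [0.5620161  0.06839196]
```

The crop shows the right pin (653,158) almost concentric with its hole (657,163). The left pin (150,163) is to the right of its hole centre (129,163). With parallax included, the pins lie about 2.4 mm towards -y and about 1 mm towards -x. I'll correct for that, lower to just above the tips and measure again.

move_arm:
  plan:
    - [[0,-0.0008,0.0025,0,0.1],[0,0,0,0.002,0],[0,0,0,0.002,0],[0,0,0,0,0],[0,0,0,0,0],[0,0,0,0,0]]

```text
time: 18.3
eef_pos: [0.5053, 0.1166, 0.0487]
ee_rot: [180.0, -0.0, -4.3]
wrist_force: [-0.0, 1.5, -2.5]
opening: 0.0138
finger_force: 40.0
```

```bash
python3 al.py w10
cat > pin.py <<'E'
from h import *
import sys
d=np.load(sys.argv[1]+".npz");C=d["C"];zt=float(sys.argv[2]);zp=np.array([float(sys.argv[3])])
np.set_printoptions(precision=4,suppress=True)
for r0,c0 in((144,169),(144,328)):
    sub=C[r0-16:r0+17,c0-16:c0+17];h=sub[...,2]<zt-.004
    n,l,st,ce=cv2.connectedComponentsWithStats(h.astype(np.uint8));i=l[16,16]
    # rim centre in world by interpolating plate pixels
    yy,xx=np.mgrid[:33,:33];ok=abs(sub[...,2]-zt)<.003
    f=np.linalg.lstsq(np.c_[xx[ok],yy[ok],np.ones(ok.sum())],sub[ok][:,:2],rcond=None)[0]
    hc=np.array([*ce[i],1])@f
    k=(l==i)&(abs(sub[...,2]-zp)<.0015);q=sub[k]
    e=cv2.minEnclosingCircle(q[:,:2].astype(np.float32)) if len(q)>4 else None
    print("hole",hc,st[i],"pin top n",k.sum(),q.mean(0),"d",q.mean(0)[:2]-hc,e,"zhist",np.histogram(sub[l==i][:,2],bins=[-1,.01,.02,.045,.05,.053,.0545,.056,.0575,.06,.064,.07])[0])
E
for z in "w9 .0685" "w10 .0645"; do python3 pin.py $z .0565; done
```

```text
[0.5053 0.1166 0.0487] [179.9983  -0.0015  -4.3265] 0.013751855860567997 39.99986241571605 [-0.0374  1.5025 -2.5348] [-0.0467 -0.0041 -0.0137] 18.3
plate top 0.06412855003855647 slope [0.0009 0.0002 0.0641] ((0.5107294917106628, 0.1164645105600357), (0.13113698363304138, 0.13469792902469635), 85.59378814697266)
hole_left 0.69 [145.8, 170.4] [0.5665 0.1594 0.0641]
hole_right 0.81 [143.6, 328.4] [0.5605 0.0649 0.0641]
pin? [166 137  11  12  98] [0.5678 0.1605 0.0561]
pin? [321 137   9  12  83] [0.5603 0.0646 0.0561]
bar? [239 301  21  11 220] ((0.43515971302986145, 0.12193090468645096), (0.016047777608036995, 0.008871526457369328), 84.98734283447266)
hole [0.569  0.1624] [ 10   8  14  16 169] pin top n 19 [0.5677 0.1621 0.0565] d [-0.0013 -0.0003] ((0.5678547620773315, 0.1620592474937439), 0.00239411904476583) zhist [ 3  1 39 97  0  4  6 13  3  1  2]
hole [0.5619 0.0677] [  9   8  15  16 177] pin top n 80 [0.5607 0.0652 0.0564] d [-0.0012 -0.0025] ((0.560276985168457, 0.06468292325735092), 0.0035944185219705105) zhist [ 0  0  0 55  7 26 25 53  5  3  3]
hole [0.5678 0.1597] [ 10   8  14  16 173] pin top n 79 [0.568  0.1604 0.0565] d [0.0001 0.0007] ((0.5677908658981323, 0.16030606627464294), 0.0036486953031271696) zhist [ 0  0  0 68  0 10 24 60  9  2  0]
hole [0.5605 0.0649] [  9   8  15  16 180] pin top n 71 [0.5604 0.0648 0.0565] d [-0.0001 -0.0001] ((0.5601009130477905, 0.0645090788602829), 0.0033260139171034098) zhist [ 0  0  0 88  1  8 22 45 13  3  0]
```

The holes are now within 0.7 mm of the pins, so I'm lowering gently.

move_arm:
  plan:
    - [[0,0,-0.0003,0.001,0],[0,0,0,0.001,0],[0,0,0,0.001,0],[0,0,0,0.001,0],[0,0,0,0,0]]

```text
time: 19.05
eef_pos: [0.5052, 0.1167, 0.0446]
ee_rot: [180.0, 0.0, -4.3]
wrist_force: [-0.1, 0.2, -2.9]
opening: 0.0138
finger_force: 40.0
```

move_arm:
  plan:
    - [[0,0,0,0.001,0],[0,0,0,0.001,0],[0,0,0,0.001,0],[0,0,0,0,0]]

```text
time: 19.45
eef_pos: [0.5052, 0.1167, 0.0416]
ee_rot: [180.0, 0.0, -4.3]
wrist_force: [-0.3, 0.7, -3.0]
opening: 0.0135
finger_force: 40.0
```

move_arm:
  plan:
    - [[0,0,0,0.001,0],[0,0,0,0.001,0],[0,0,0,0.001,0],[0,0,0,0,0]]

```text
time: 19.85
eef_pos: [0.5051, 0.1167, 0.0386]
ee_rot: [180.0, 0.0, -4.3]
wrist_force: [-0.3, 0.4, -2.8]
opening: 0.0135
finger_force: 40.0
```

move_arm:
  plan:
    - [[0,0,0,0.0005,0],[0,0,0,0.0005,0],[0,0,0,0.0005,0],[0,0,0,0,0]]

```text
time: 20.25
eef_pos: [0.5052, 0.1168, 0.0372]
ee_rot: [180.0, 0.0, -4.3]
wrist_force: [-0.1, -0.1, -3.0]
opening: 0.0138
finger_force: 40.0
```

move_arm:
  plan:
    - [[0,0,0,0.0003,0],[0,0,0,0.0003,0],[0,0,0,0.0003,0],[0,0,0,0,0]]

```text
time: 20.65
eef_pos: [0.5053, 0.1168, 0.0367]
ee_rot: [-180.0, -0.0, -4.3]
wrist_force: [-0.8, -0.7, 0.6]
opening: 0.0135
finger_force: 40.0
```

The template touched down at the expected height, with a light force change of about 3.5 N. I'm releasing it.

move_arm:
  plan:
    - [[0.1,0,0,0,0],[0.2,0,0,0,0],[0.4,0,0,0,0],[0.5,0,0,0,0],[0.5,0,0,0,0],[0.5,0,0,0,0],[0.5,0,0,-0.015,0],[0.5,0,0,-0.03,0],[0.5,0,0,-0.035,0],[0.5,0,0,-0.02,0],[0.5,0,0,0,0],[0.5,0,0,0,0]]

```text
time: 21.85
eef_pos: [0.505, 0.1168, 0.1363]
ee_rot: [-180.0, 0.0, -4.4]
wrist_force: [0.5, 0.6, -0.0]
opening: 0.0431
finger_force: 0.0
```

```bash
python3 al.py w11
python3 - <<'E'
from h import *
np.set_printoptions(precision=4,suppress=True)
p=arm.capture("scene");C=cloud(p)
for t in("template","soap_carton"):
    for a in arm.silhouettes(p,t)[:1]:
        q=C[a["pixels"]&(p["range_z"]>0)];zt=np.median(q[:,2]);q=q[abs(q[:,2]-zt)<.006];print(t,a["confidence"],zt,len(q),q.mean(0),np.linalg.lstsq(np.c_[q[:,:2],np.ones(len(q))],q[:,2],rcond=None)[0])
E
```

```text
[0.505  0.1168 0.1363] [-179.9677    0.001    -4.3509] 0.04309728756207866 0.0 [ 0.5247  0.638  -0.0286] [-0.061   0.0464  0.0217] 21.85
plate top 0.05210103150181092 slope [0.0014 0.0005 0.052 ] ((0.5044699907302856, 0.11734525859355927), (0.13070668280124664, 0.14660599827766418), 85.44141387939453)
hole_left 0.91 [133.9, 194.7] [0.5659 0.1622 0.0521]
pin? [193 128   8   9  50] [0.5679 0.1596 0.0556]
pin? [297 128   9   9  60] [0.5606 0.0654 0.0559]
template 0.83 0.05142847260212507 3299 [0.4899 0.1137 0.0513] [ 0.0005 -0.0007  0.0512]
soap_carton 0.55 0.041654971755479574 61 [0.4678 0.1195 0.0419] [ 0.0967 -0.0843  0.0068]
```

The plate is flat, its top is at 51 mm, and both pins stand through their holes. The job is ready to hand in.

```bash
python3 -c "
from cell import arm
print(arm.finish_job())"
```

```text
the job is handed in; nothing more can be done
None
```

The carton lies flat in the nest and the template is fully home on both pins and the front rail; I let go of both and handed the job in at about 22 s.

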